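# Scrap the broken nozzle, then seat a whole one in the bayonet check stand

## Robot

A 6-joint arm with a two-finger parallel gripper is mounted at the origin on the work surface. World frame = base frame: x ahead of the robot, y to its left, z up, the work surface at z = 0. Lengths are in m, angles in rad, forces in N, time in s.
With the tool pointing down it reaches from about 0.275 to 0.85 m from the base axis. Payload 5.2 kg.
Tool frame: the origin (TCP) lies at the very end of the fingers, on their centre line; the grasp point (between the pads) lies 19 mm behind it (ctrl.tcp_to_grasp is the distance from the TCP to the grasp point, in m); z points along the fingers, y is the line along which they close (so a half turn about z gives the same grasp; the last joint's range is limited). The gripper opens to 85 mm and grips with 20 to 120 N. Pads are 22 mm wide; open, the fingers measure 114 mm over their backs; the gripper's body (76 mm by 85 mm) begins 54 mm behind the grasp point. The pads swing forward as they close: fully open they stand 13 mm farther back than shut.
Start: joints at [0.936, 0.259, 1.535, -0, 1.348, -0.203], TCP at [0.23, 0.5, 0.231] pointing down, gripper open.
Joint ranges: [-3.14, 3.14], [-0.91, 2.08], [0.19, 2.58], [-1.22, 4.36], [0.22, 2.71], [-3.12, 3.12]. Speed limits (rad/s): [2.57, 2.57, 3.14, 3.14, 3.14, 3.14].

## Interface

Orientations are given as a unit quaternion [x, y, z, w].
In Python, from plant import read_state, optics, order, ctrl gives the robot as it stands.
- The arm moves only by the tool play_rows, never from a script. Its arguments are lists of equal length, an entry for each row: "claw": the finger opening in mm, from 0 to 85.4; "xyz": the shift along the tool's x, y, z normalised to -1 to 1, where 1 is 300 mm, a list of three; "turn": the turn about the tool's z normalised to -1 to 1, where 1 is pi/2 rad. A call has exactly 8 rows; each row is the pose to reach, as a shift and turn from the pose commanded when the call began, along the tool's axes at that moment; what a row does not reach only later rows make up. A row lasts 1/12 s, in which the tool goes at most 41.7 mm and 7.16 degrees, less where a joint would pass 70% of its speed; a pose out of reach is approached as far as the arm can. A call with a number of a shift or a turn outside -1 to 1 is refused whole. A call with a gripper value outside its range is refused whole. The fingers move at their own pace and stop on an object; "grip_force" is the grip in N (left out, the last holds). Time passes only in rows, so rows that repeat a pose let the fingers close, or fill a call up. It gives the time, the measured TCP pose, the force, the opening and the grip force at its end, in the units of the state.
- read_state(): the state, without advancing time (a new reading comes with each control period).
- optics.camera(name): name is "side" or "top" or "wrist"; returns the picture (384x512x3 uint8, blue, green, red); there is no depth.
- optics.camera_info(name): a dict with "fx", "fy", "cx", "cy" (pixels), "world_from_camera" (4x4, takes a point from camera to world coordinates). Camera axes: x right, y up, looking along -z (the intrinsics and any distortion apply to the point x, -y, -z); pixel columns grow to the right and rows downward; lengths in m; the calibration is good to about 2 mm. A picture is of the moment at which its call begins: read the wrist's pose just before it. camera_info takes no time and is no camera call; for the wrist camera it gives the pose at the moment of the call.
- order.job_done(): hands the job in; it is judged then, once.
Trained networks look in the newest picture that a camera, given by its name, has taken for a name from the list of things; names that differ only in an ending like _2 or _b are one class to them, and where a whole thing is asked for, a point or a joint stands for the part that bears it (a point fixed in the world has none). Each returns a list of dicts, best first, with "p" (0 to 1); they miss things now and then, are a little off and sometimes report something else, mostly with a low value. They report only what shows in the picture. A call takes as long as a camera call. They do not tell look-alikes from the thing itself.
- optics.recognise(camera, label): "box" ([left, top, right, bottom] in pixels, round what is visible of it).
The state is a dict: "t": time; "joints": joint angles; "qd": joint speeds; "joint_efforts": joint torques, N m; "position": TCP position; "tool_rot": TCP orientation; "force": force on the tool from outside, world axes, zero at the start; "ft_torque": the same for the moment, N m; "opening": finger opening in m; "grasp_force": force on a finger pad.
Only numpy, scipy, OpenCV 4.12 (cv2) and the standard library are available. Lean on these libraries where they do the work, as an engineer would, in place of code of your own. Each camera call takes 0.05 s, during which the arm holds its last target. There are 200 camera calls.

## Task

One of the three steel nozzles standing in the pink foam tray has lost one of its two side lugs: put that one in the grey scrap bin first and let go of it. Then take either whole nozzle, push it down into the round bayonet socket of the check stand against its spring, twist it a quarter turn clockwise (seen from above) to the stop, and finish while still gripping it and holding it pushed fully home and turned. Leave the other whole nozzle standing in the tray and do not disturb the board, the screwdriver and the jar.

Things in the scene. Friction and masses are not known exactly. Their poses are not given: they have to be found in the camera images.
- nozzle_a: Plain steel hot-air nozzle, 150 g, upright. Origin: centre of its underside, z up. Round neck, diameter 32 mm, z=0 to 28 mm; above it a hood 28 x 28 mm square (sides along x and y), z=28 to 62 mm, to grip by two facing flat sides. Whole: two lugs on the neck, along +x and -x, out to 30 mm from the axis (16 mm beyond the hood), 8 mm wide, z=4 to 11 mm.
- nozzle_b: Plain steel hot-air nozzle, 150 g, upright. Origin: centre of its underside, z up. Round neck, diameter 32 mm, z=0 to 28 mm; above it a hood 28 x 28 mm square (sides along x and y), z=28 to 62 mm, to grip by two facing flat sides. Whole: two lugs on the neck, along +x and -x, out to 30 mm from the axis (16 mm beyond the hood), 8 mm wide, z=4 to 11 mm.
- nozzle_c: Plain steel hot-air nozzle, 150 g, upright. Origin: centre of its underside, z up. Round neck, diameter 32 mm, z=0 to 28 mm; above it a hood 28 x 28 mm square (sides along x and y), z=28 to 62 mm, to grip by two facing flat sides. Broken: only one lug, along +x (to 30 mm from the axis, 8 mm wide, z=4 to 11 mm); none on the -x side.
- tray: Pink foam tray, fixed, 160 (x) x 340 (y) x 34 mm high, walls 14 mm thick, inner floor 14 mm above the bench; the nozzles stand on that floor in a row along y about 100 mm apart. Origin: centre of its underside.
- scrap_bin: Grey open plastic bin, fixed, 150 x 150 x 45 mm high, walls and floor 4 mm. Origin: centre of its underside.
- socket (a point): Centre of the bayonet socket's mouth, level with its top rim, 47 mm above the bench; z up. Mouth: a 36 mm hole with two slots for the lugs, 12 mm wide, reaching 32 mm from the axis along this point's +x and -x. Rim flange 5 mm thick; the lugs can turn under it once the nozzle's underside is over 16 mm below the mouth. Hard seat 21 mm below the mouth (underside there = fully home).
- stand: Check stand, fixed: aluminium base plate 200 x 90 x 12 mm, on it the socket, a dark steel ring 82 mm across (axis at this origin, axes as socket), and a low gauge box (36 mm high) 80 to 136 mm away along +x. In the socket the lugs turn only clockwise seen from above, to a stop at 90 to 95 degrees. Let go, a turned nozzle rises 5 mm off the seat by spring till its lugs meet the flange.
- plunger (a joint): Brass spring plunger in the socket, travel in m: 0 = up (its top 11 mm below the mouth), 0.010 = pressed level with the seat (nozzle home). Spring 4 N at 0 rising to 9 N at 0.010.
- board: Green circuit board 100 x 70 x 6 mm with chips, loose bystander. Origin: centre of its underside.
- screwdriver: Black-handled screwdriver lying on the bench, loose bystander. Long axis x, 200 mm long, origin under its middle.
- jar: Small amber jar, 44 mm in diameter, 50 mm high, loose bystander. Origin: centre of its underside.
Mind the look-alikes: they are no part of the job. What is shaped like the nozzle_a but blue or turquoise is not meant.

How it is judged:
On the way:
1. the broken nozzle lies in the scrap bin, let go of, while both whole ones are out of the socket (x of nozzle_c in the frame of scrap_bin between -0.075 and 0.075 m and y of nozzle_c in the frame of scrap_bin between -0.075 and 0.075 m and z of nozzle_c in the frame of scrap_bin below 0.045 m and contact force between the fingers and nozzle_c below 0.1 N and linear speed of nozzle_c below 0.03 m/s and horizontal distance between each of nozzle_a, nozzle_b and socket above 0.03 m), for 0.2 s.
At the end, for the whole second after the job is handed in: Broken nozzle in the scrap bin, released, at rest; one whole nozzle upright in the socket within 4 mm of its axis and 2.5 mm of the seat, within 0.3 rad of the quarter turn, gripped with over 2 N, plunger pressed over 7 mm; the other whole nozzle upright in the tray (x of nozzle_c in the frame of scrap_bin between -0.075 and 0.075 m and y of nozzle_c in the frame of scrap_bin between -0.075 and 0.075 m and z of nozzle_c in the frame of scrap_bin below 0.045 m and contact force between the fingers and nozzle_c below 0.1 N and linear speed of nozzle_c below 0.03 m/s and ((horizontal distance between nozzle_a and socket below 0.004 m and z of nozzle_a in the frame of socket below -0.0185 m and angle between nozzle_a's own z axis and vertical below 0.1 rad and angle between the y axis of nozzle_a and the x axis of socket, either way round below 0.3 rad and contact force between the fingers and nozzle_a above 2 N and value of joint plunger above 0.007 m and x of nozzle_b in the frame of tray between -0.07 and 0.07 m and y of nozzle_b in the frame of tray between -0.16 and 0.16 m and height (world z) of nozzle_b below 0.03 m and angle between nozzle_b's own z axis and vertical below 0.15 rad) or (horizontal distance between nozzle_b and socket below 0.004 m and z of nozzle_b in the frame of socket below -0.0185 m and angle between nozzle_b's own z axis and vertical below 0.1 rad and angle between the y axis of nozzle_b and the x axis of socket, either way round below 0.3 rad and contact force between the fingers and nozzle_b above 2 N and value of joint plunger above 0.007 m and x of nozzle_a in the frame of tray between -0.07 and 0.07 m and y of nozzle_a in the frame of tray between -0.16 and 0.16 m and height (world z) of nozzle_a below 0.03 m and angle between nozzle_a's own z axis and vertical below 0.15 rad))); the arm keeps its last pose, push and grip.
It fails at once if a bystander (board) is moved by more than 30 mm (distance of board from where it was at the start of the episode above 0.03 m).
It fails at once if a bystander (screwdriver) is moved by more than 30 mm (distance of screwdriver from where it was at the start of the episode above 0.03 m).
It fails at once if a bystander (jar) is moved by more than 30 mm (distance of jar from where it was at the start of the episode above 0.03 m).
It also fails if it takes over 58 s, if anything falls off the work surface, if the arm or the gripper's body presses on something with over 40 N, if the wrist force passes 120 N, or if a joint passes its speed limit or range.

## Working session

There is one attempt and no reset: what is moved stays moved. The work goes in short steps, Python scripts to look and compute and a tool call to move; the robot and the scene stay as the last step left them, time stands still between calls to the robot, and variables do not carry over. Pictures are saved under pics/ and viewed, at most 10 in all, crops included, and the job is handed in when it is done.

Besides the shell and the picture viewer there is one more tool, called as name(argument=value, ...) on one line, values as JSON. play_rows: Moves the arm, as the interface text tells. Scaled input: -1 to 1 covers 300 mm each way for a shift and pi/2 rad each way for a turn. Its arguments: {"type":"object","properties":{"claw":{"type":"array"},"xyz":{"type":"array"},"turn":{"type":"array"},"grip_force":{"type":"number"}},"required":["claw","xyz","turn"]}

```bash
ls; mkdir -p pics; python3 - <<'E'
from plant import read_state, optics, order, ctrl
import cv2,numpy as np
s=read_state();print({k:np.round(v,3).tolist() for k,v in s.items()})
t=optics.camera("top");a=optics.camera("side")
cv2.imwrite("pics/top1.png",t);cv2.imwrite("pics/side1.png",a)
for c in("top","side"):
  i=optics.camera_info(c);print(c,{k:np.round(v,3).tolist() for k,v in i.items()})
  for l in("nozzle_a","tray","scrap_bin","stand","board","screwdriver","jar"):
    print(l,[(np.round(d["box"]).astype(int).tolist(),round(d["p"],2)) for d in optics.recognise(c,l)])
E
```

```text
pics
{'t': 0.0, 'joints': [0.936, 0.259, 1.536, -0.0, 1.348, -0.203], 'qd': [-0.002, -0.0, -0.002, 0.001, 0.002, -0.002], 'joint_efforts': [0.001, -44.602, -29.057, -0.0, 0.012, -0.0], 'position': [0.23, 0.499, 0.23], 'tool_rot': [0.214, 0.977, -0.001, -0.0], 'force': [-0.122, 0.03, 0.504], 'ft_torque': [-0.016, 0.003, -0.035], 'grasp_force': 0.0, 'opening': 0.085}
top {'fx': 397.786, 'fy': 397.786, 'cx': 261.5, 'cy': 202.525, 'world_from_camera': [[0.052, 0.978, -0.201, 0.363], [-0.999, 0.051, -0.012, 0.061], [-0.002, 0.201, 0.98, 0.959], [0.0, 0.0, 0.0, 1.0]]}
nozzle_a [([180, 204, 207, 221], 0.71), ([220, 226, 237, 239], 0.65), ([138, 199, 158, 216], 0.62), ([174, 142, 196, 158], 0.62), ([134, 307, 158, 325], 0.59), ([114, 144, 133, 163], 0.56)]
tray [([112, 176, 267, 265], 0.63)]
scrap_bin [([375, 195, 452, 263], 0.66)]
stand [([302, 163, 352, 246], 0.6)]
board [([220, 109, 252, 151], 0.75)]
screwdriver [([360, 89, 373, 164], 0.61), ([180, 204, 205, 220], 0.33)]
jar []
side {'fx': 403.874, 'fy': 403.874, 'cx': 251.048, 'cy': 190.176, 'world_from_camera': [[0.897, 0.314, -0.312, 0.199], [-0.443, 0.625, -0.643, -0.639], [-0.007, 0.715, 0.699, 0.813], [0.0, 0.0, 0.0, 1.0]]}
nozzle_a [([215, 147, 228, 173], 0.75), ([251, 132, 270, 152], 0.67), ([129, 156, 142, 185], 0.55), ([213, 171, 225, 196], 0.53), ([235, 109, 243, 127], 0.5), ([202, 127, 216, 150], 0.49), ([150, 167, 172, 189], 0.49)]
tray [([176, 124, 260, 213], 0.65)]
scrap_bin [([265, 261, 362, 357], 0.59)]
stand [([244, 217, 331, 262], 0.69)]
board [([286, 154, 320, 173], 0.79)]
screwdriver [([343, 219, 410, 251], 0.91)]
jar [([319, 179, 336, 199], 0.77), ([217, 145, 229, 170], 0.54), ([204, 129, 216, 150], 0.19)]
```

```bash
python3 - <<'E'
import cv2,numpy as np
t=cv2.imread("pics/top1.png");a=cv2.imread("pics/side1.png")
cv2.imwrite("pics/v1.png",cv2.resize(t[80:340,100:460],(800,578),interpolation=cv2.INTER_CUBIC))
cv2.imwrite("pics/v2.png",cv2.resize(a[90:370,110:460],(750,600),interpolation=cv2.INTER_CUBIC))
E
```

```text
(no output)
```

View pics/v1.png

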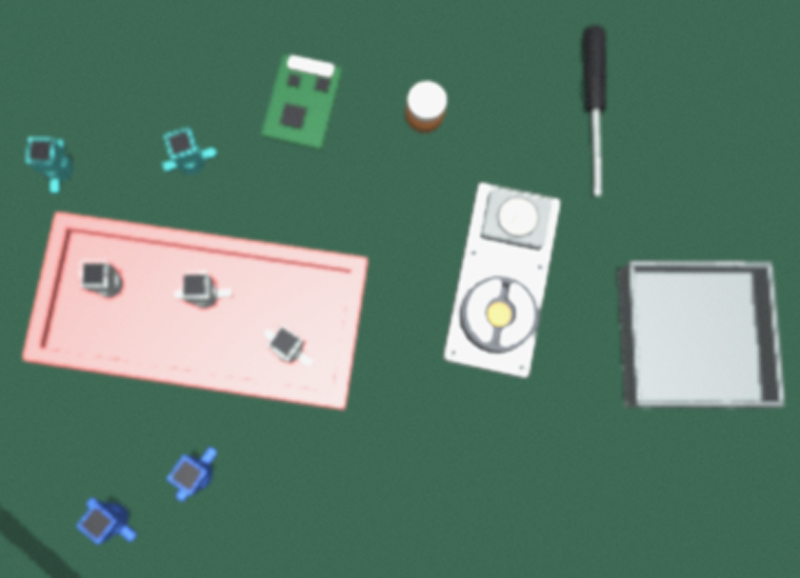

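View pics/v2.png

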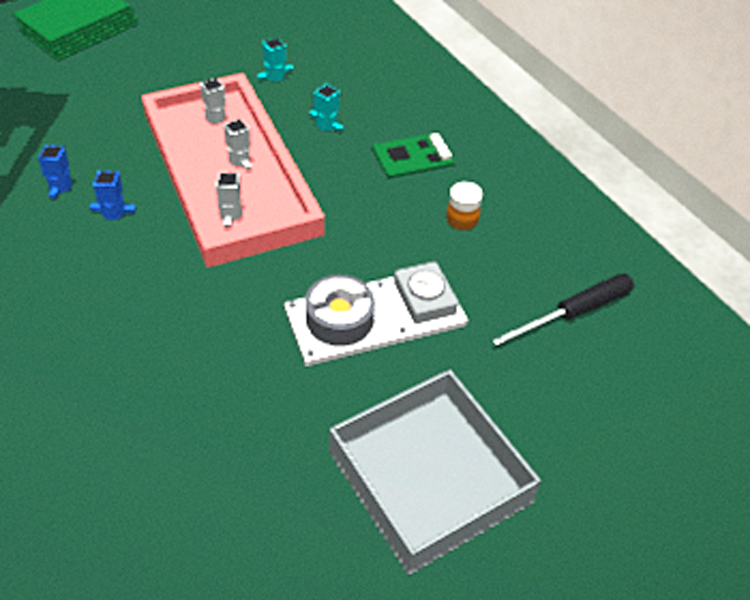

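The top crop (scale 2.22, offset 100,80) shows three steel nozzles in the tray at full-image pixels (144,205), (190,210) and (229,235). Look-alikes are turquoise at (119,149) and (183,146) and blue at (186,292) and (145,315). The second and third nozzles each show two lugs. The leftmost shows none, so it is probably the broken one, which I'll check with the wrist camera. The socket is at about (324,221), with slots running up and down, and the bin is at about (415,230).

```bash
cat > h.py <<'E'
import numpy as np,cv2
from scipy.spatial.transform import Rotation as R
from plant import read_state, optics, order, ctrl
def ray(i,u,v):
    T=np.array(i["world_from_camera"]);d=T[:3,:3]@np.array([(u-i["cx"])/i["fx"],-(v-i["cy"])/i["fy"],-1.]);return T[:3,3],d
def plane(i,u,v,z):
    o,d=ray(i,u,v);return o+d*(z-o[2])/d[2]
def proj(i,p):
    T=np.array(i["world_from_camera"]);q=T[:3,:3].T@(np.array(p)-T[:3,3]);return i["cx"]-i["fx"]*q[0]/q[2],i["cy"]+i["fy"]*q[1]/q[2]
def tri(*rs):
    A=np.zeros((3,3));b=np.zeros(3)
    for o,d in rs:
        d=d/np.linalg.norm(d);M=np.eye(3)-np.outer(d,d);A+=M;b+=M@o
    return np.linalg.solve(A,b)
def move(target,yaw=None):
    "shift (normalised) in tool axes to world target; turn so that tool y is along world angle yaw (mod pi)"
    s=read_state();M=R.from_quat(s["tool_rot"]).as_matrix();d=M.T@(np.array(target)-s["position"])
    ya=np.arctan2(M[1,1],M[0,1]);t=None
    if yaw is not None:
        t=-((yaw-ya+np.pi/2)%np.pi-np.pi/2)/(np.pi/2)
    print("xyz",np.round(d/.3,4).tolist(),"turn",t,"yaw now",round(np.degrees(ya),2),"pos",np.round(s["position"],4),"j",np.round(s["joints"],2),"t",round(s["t"],2),"F",np.round(s["force"],1),"grip",s["grasp_force"],s["opening"])
E
python3 - <<'E'
from h import *
t=optics.camera_info("top");s=optics.camera_info("side")
def T(p,z):return np.round(plane(t,100+p[0]*.45,80+p[1]*.45,z),3)
def S(p,z):return np.round(plane(s,110+p[0]*.4667,90+p[1]*.4667,z),3)
for n,p,q,z in(("L",(94,274),(212,85),.076),("M",(197,285),(237,127),.076),("R",(286,343),(230,180),.076),("sock",(499,313),(340,305),.047),("gauge",(517,216),(425,285),.048)):
  a=(ray(t,100+p[0]*.45,80+p[1]*.45),ray(s,110+q[0]*.4667,90+q[1]*.4667))
  print(n,T(p,z),S(q,z),"tri",tri(*a).round(3))
for n,ps,z in(("tray",((57,213),(367,258),(346,408),(23,360)),.034),("bin",((628,262),(772,262),(783,404),(632,405)),.045),("slots",((507,283),(491,342)),.047),("Mlug",((177,293),(230,293)),.0215),("Rlug",((268,332),(309,360)),.0215),("jar",((427,100),),.05),("scr",((595,30),(597,195)),.015)):
  print(n,[T(p,z)[:2].tolist() for p in ps])
m=R.from_quat(read_state()["tool_rot"]).as_matrix();i=optics.camera_info("wrist")
print(m.round(3),np.round(i["world_from_camera"],3),i["fx"],i["cx"],i["cy"],ctrl.tcp_to_grasp)
move((.41,.30,.28))
E
```

```text
L [0.528 0.342 0.076] [0.529 0.336 0.076] tri [0.53  0.343 0.071]
M [0.522 0.236 0.076] [0.524 0.231 0.076] tri [0.524 0.236 0.072]
R [0.468 0.141 0.076] [0.473 0.136 0.076] tri [0.471 0.141 0.072]
sock [ 0.514 -0.076  0.047] [ 0.513 -0.087  0.047] tri [ 0.517 -0.078  0.035]
gauge [ 0.62  -0.093  0.048] [ 0.616 -0.105  0.048] tri [ 0.624 -0.095  0.034]
tray [[0.601, 0.403], [0.569, 0.065], [0.409, 0.078], [0.441, 0.419]]
bin [[0.576, -0.211], [0.584, -0.363], [0.435, -0.368], [0.426, -0.214]]
slots [[0.546, -0.084], [0.483, -0.068]]
Mlug [[0.522, 0.267], [0.525, 0.21]]
Rlug [[0.485, 0.166], [0.457, 0.121]]
jar [[0.745, 0.008]]
scr [[0.856, -0.184], [0.658, -0.186]]
[[-0.908  0.419  0.   ]
 [ 0.419  0.908  0.   ]
 [-0.     0.    -1.   ]] [[ 0.419 -0.877 -0.235  0.171]
 [ 0.908  0.405  0.107  0.526]
 [ 0.001 -0.258  0.966  0.374]
 [ 0.     0.     0.     1.   ]] 268.1471296481791 255.4515306285559 193.17025147017773 0.0187
xyz [-0.8228, -0.3531, -0.1622] turn None yaw now 65.26 pos [0.2302 0.4995 0.2313] j [ 0.94  0.26  1.54  0.    1.35 -0.2 ] t 0.8 F [-0.2 -0.3  0.3] grip 0.0 0.08556094163682074
```

```bash
python3 -c "
from h import *
move((.52,.30,.20))"
```

```text
xyz [-1.1558, -0.1997, 0.1045] turn None yaw now 65.26 pos [0.2302 0.4995 0.2313] j [ 0.94  0.26  1.54  0.    1.35 -0.2 ] t 0.8 F [-0.2 -0.3  0.3] grip 0.0 0.08556094163682074
```

play_rows(claw=[85, 85, 85, 85, 85, 85, 85, 85], xyz=[[-0.13, -0.03, 0.01], [-0.26, -0.06, 0.03], [-0.39, -0.09, 0.04], [-0.52, -0.12, 0.05], [-0.65, -0.15, 0.07], [-0.78, -0.17, 0.09], [-0.9, -0.19, 0.1], [-1, -0.2, 0.1]], turn=[0, 0, 0, 0, 0, 0, 0, 0])

```text
t: 1.47
position: [0.4791, 0.3172, 0.2005]
tool_rot: [0.215, 0.977, -0.001, -0.0]
force: [0.2, 0.8, -0.3]
opening: 0.0848
grasp_force: 0.0
```

```bash
python3 - <<'E'
from h import *
i=optics.camera_info("wrist");w=optics.camera("wrist");cv2.imwrite("pics/w1.png",w)
np.savez("w1.npz",**i)
for d in optics.recognise("wrist","nozzle_a"): print(np.round(d["box"]),d["p"])
for n,p in(("L",(.53,.343,.076)),("M",(.524,.236,.076)),("R",(.471,.141,.076))):print(n,np.round(proj(i,p)))
cv2.imwrite("pics/w1v.png",cv2.resize(w,(800,600),interpolation=cv2.INTER_CUBIC))
E
```

```text
[ 96. 214. 152. 259.] 0.86
[274. 195. 315. 239.] 0.8
[376. 252. 400. 272.] 0.69
[103.  70. 154. 121.] 0.67
[190. 221. 236. 267.] 0.61
[150.   3. 208.  35.] 0.61
[273. 298. 298. 308.] 0.51
L [298. 220.]
M [206. 254.]
R [106. 247.]
```

View pics/w1v.png

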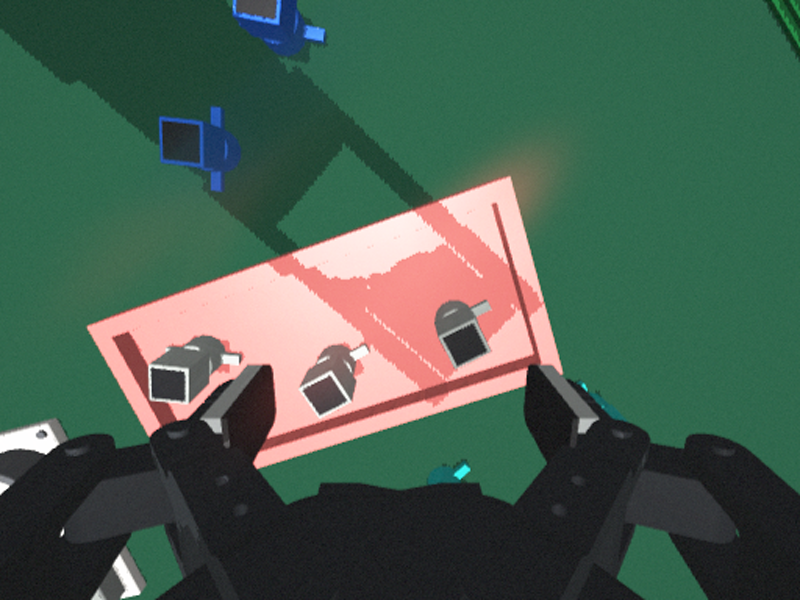

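The wrist view (800-scale) shows nozzle L's hood at (463,343) with a single lug at (482,308) and nothing on its opposite side. M's hood is at (327,393) and R's at (170,383). So L, at the far +y end of the tray, is the broken one. I'll measure the hood tops more finely.

```bash
cat >> h.py <<'E'
def hood(img,i,u,v,z=.076,r=26,thr=75):
    "dark hood mouth near (u,v): centre and yaw in world on plane z"
    u,v=int(u),int(v);y0,x0=max(v-r,0),max(u-r,0)
    c=img[y0:v+r,x0:u+r];c=cv2.resize(c,None,fx=4,fy=4,interpolation=cv2.INTER_CUBIC)
    m=((c.max(2)<thr)).astype(np.uint8)
    n,l,st,ce=cv2.connectedComponentsWithStats(m)
    k=min((k for k in range(1,n) if st[k,4]>400),key=lambda k:np.hypot(*(ce[k]-np.array([u-x0,v-y0])*4)))
    cs,_=cv2.findContours((l==k).astype(np.uint8),cv2.RETR_EXTERNAL,cv2.CHAIN_APPROX_NONE)
    p=max(cs,key=len)[:,0]/4.+np.array([x0,y0])-.375
    w=np.array([plane(i,a,b,z)[:2] for a,b in p]).astype(np.float32)
    rc=cv2.minAreaRect(w*1000);pc=cv2.minAreaRect(p.astype(np.float32))[0]
    return pc,np.round(rc[0],1),np.round(rc[1],1),round(rc[2],1)
E
python3 - <<'E'
from h import *
i=dict(np.load("w1.npz"));w=cv2.imread("pics/w1.png")
t=cv2.imread("pics/top1.png");it=optics.camera_info("top")
for n,a,b in(("L",(297,219),(142,203)),("M",(208,252),(189,208)),("R",(108,246),(229,234))):
  A=hood(w,i,*a);B=hood(t,it,*b,r=11,thr=90);print(n,A,B,"tri",tri(ray(i,*A[0]),ray(it,*B[0])).round(4))
print("Llug",plane(i,482*.64,308*.64,.025)[:2],"Mlug",plane(i,352*.64,354*.64,.025)[:2])
E
```

```text
L ((297.10003662109375, 220.2000274658203), array([529.6, 342. ]), array([22.3, 22.1]), 2.8) ((141.625, 202.75), array([529.6, 343.4]), array([14.6, 14.7]), 6.2) tri [0.5284 0.3421 0.0795]Traceback (most recent call last):
  File "<stdin>", line 5, in <module>
  File "h.py", line 28, in hood
    k=min((k for k in range(1,n) if st[k,4]>400),key=lambda k:np.hypot(*(ce[k]-np.array([u-x0,v-y0])*4)))
ValueError: min() iterable argument is empty
```

```bash
python3 -c "
from h import *
move((.5295,.342,.100),np.radians(92.8))
move((.5295,.342,.040),np.radians(92.8))"
```

```text
xyz [-0.108, 0.1444, 0.3364] turn -0.30915617262691564 yaw now 64.98 pos [0.4816 0.3166 0.2009] j [ 0.39  0.33  1.52 -0.    1.3  -0.74] t 1.57 F [-0.7  0.8 -0.3] grip 0.0 0.08531260476366335
xyz [-0.1077, 0.1444, 0.5364] turn -0.30915617262691564 yaw now 64.98 pos [0.4816 0.3166 0.2009] j [ 0.39  0.33  1.52 -0.    1.3  -0.74] t 1.57 F [-0.7  0.8 -0.3] grip 0.0 0.08531260476366335
```

play_rows(claw=[70, 60, 60, 60, 60, 60, 60, 60], xyz=[[-0.03, 0.04, 0.05], [-0.07, 0.08, 0.1], [-0.1, 0.12, 0.15], [-0.11, 0.144, 0.23], [-0.11, 0.144, 0.3], [-0.11, 0.144, 0.33], [-0.11, 0.144, 0.336], [-0.11, 0.144, 0.336]], turn=[-0.08, -0.16, -0.24, -0.309, -0.309, -0.309, -0.309, -0.309])

```text
t: 2.23
position: [0.5248, 0.345, 0.1003]
tool_rot: [-0.027, 1.0, -0.0, -0.001]
force: [0.7, -0.0, 0.4]
opening: 0.06
grasp_force: 0.0
```

```bash
python3 - <<'E'
from h import *
move((.5295,.342,.040),np.radians(92.8))
i=optics.camera_info("wrist");w=optics.camera("wrist");cv2.imwrite("pics/w2.png",w);np.savez("w2.npz",**i)
u=proj(i,(.5295,.342,.076));print(u)
print(hood(w,i,*u,r=45))
move((.5295,.342,.040),np.radians(92.8))
E
```

```text
xyz [-0.0152, -0.0109, 0.2011] turn 0.002923059076156827 yaw now 93.06 pos [0.5248 0.345  0.1003] j [ 0.4   0.5   1.5   0.    1.13 -1.22] t 2.23 F [ 0.7 -0.   0.4] grip 0.0 0.060045741559902964
(np.float64(250.8846204112071), np.float64(230.06322194130044))
((250.875, 230.125), array([529.7, 342. ]), array([22.2, 22.7]), 3.0)
xyz [-0.0122, -0.0118, 0.2049] turn 0.00292771831387817 yaw now 93.06 pos [0.5256 0.3453 0.1015] j [ 0.4   0.5   1.5   0.    1.13 -1.22] t 2.28 F [-0.3 -0.2  0. ] grip 0.0 0.0601578014576138
```

play_rows(claw=[60, 60, 60, 60, 60, 60, 25, 25], xyz=[[-0.014, -0.011, 0.05], [-0.014, -0.011, 0.12], [-0.014, -0.011, 0.18], [-0.014, -0.011, 0.202], [-0.014, -0.011, 0.202], [-0.014, -0.011, 0.202], [-0.014, -0.011, 0.202], [-0.014, -0.011, 0.202]], turn=[0, 0, 0, 0, 0, 0, 0, 0], grip_force=50)

```text
t: 2.95
position: [0.531, 0.3424, 0.0417]
tool_rot: [-0.027, 1.0, 0.001, 0.001]
force: [0.2, -0.4, -0.4]
opening: 0.0366
grasp_force: 0.0
```

play_rows(claw=[25, 25, 25, 25, 25, 25, 25, 25], xyz=[[0, 0, 0], [0, 0, 0], [0, 0, 0], [0, 0, -0.05], [0, 0, -0.12], [0, 0, -0.2], [0, 0, -0.3], [0, 0, -0.3]], turn=[0, 0, 0, 0, 0, 0, 0, 0])

```text
t: 3.62
position: [0.533, 0.3432, 0.1362]
tool_rot: [-0.027, 1.0, 0.002, 0.005]
force: [-0.4, 1.2, -0.5]
opening: 0.0277
grasp_force: 50.5
```

```bash
python3 -c "
from h import *
move((.505,-.289,.130))
move((.505,-.289,.036))"
```

```text
xyz [0.2065, -2.0995, 0.0117] turn None yaw now 93.08 pos [0.533  0.3432 0.1362] j [ 0.4   0.47  1.46  0.    1.2  -1.23] t 3.62 F [-0.4  1.2 -0.5] grip 50.49008214180503 0.027709728679159506
xyz [0.2094, -2.1005, 0.325] turn None yaw now 93.08 pos [0.533  0.3432 0.1362] j [ 0.4   0.47  1.46  0.    1.2  -1.23] t 3.62 F [-0.4  1.2 -0.5] grip 50.49008214180503 0.027709728679159506
```

play_rows(claw=[25, 25, 25, 25, 25, 25, 25, 25], xyz=[[0.01, -0.12, 0], [0.02, -0.25, 0], [0.04, -0.38, 0], [0.05, -0.51, 0], [0.06, -0.64, 0], [0.08, -0.77, 0], [0.09, -0.9, 0], [0.1, -1, 0]], turn=[0, 0, 0, 0, 0, 0, 0, 0])

```text
t: 4.28
position: [0.5153, 0.038, 0.1296]
tool_rot: [-0.026, 1.0, -0.0, -0.0]
force: [-0.9, 0.5, -2.0]
opening: 0.0279
grasp_force: 51.0
```

play_rows(claw=[25, 25, 25, 25, 25, 25, 25, 25], xyz=[[0.01, -0.12, 0], [0.02, -0.25, 0], [0.04, -0.38, 0], [0.05, -0.51, 0], [0.06, -0.64, 0], [0.08, -0.77, 0], [0.09, -0.9, 0], [0.1, -1, 0]], turn=[0, 0, 0, 0, 0, 0, 0, 0])

```text
t: 4.95
position: [0.5014, -0.2636, 0.1295]
tool_rot: [-0.026, 1.0, -0.0, -0.0]
force: [-0.1, -0.1, -1.2]
opening: 0.0273
grasp_force: 51.0
```

```bash
python3 -c "
from h import *
move((.505,-.289,.036))"
```

```text
xyz [-0.0075, -0.085, 0.3117] turn None yaw now 92.99 pos [ 0.5014 -0.2636  0.1295] j [-0.68  0.37  1.63 -0.    1.13 -2.3 ] t 4.95 F [-0.1 -0.1 -1.2] grip 50.981602686260885 0.027251111399951407
```

play_rows(claw=[25, 25, 25, 25, 25, 25, 25, 45], xyz=[[0, -0.04, 0.04], [-0.01, -0.085, 0.12], [-0.01, -0.085, 0.2], [-0.01, -0.085, 0.27], [-0.01, -0.085, 0.305], [-0.01, -0.085, 0.31], [-0.01, -0.085, 0.31], [-0.01, -0.085, 0.31]], turn=[0, 0, 0, 0, 0, 0, 0, 0])

```text
t: 5.62
position: [0.5073, -0.2859, 0.0379]
tool_rot: [-0.027, 1.0, -0.001, 0.001]
force: [0.1, 0.6, 0.3]
opening: 0.0382
grasp_force: 0.0
```

play_rows(claw=[50, 55, 60, 60, 60, 60, 60, 60], xyz=[[0, 0, 0], [0, 0, 0], [0, 0, 0], [0, 0, -0.05], [0, 0, -0.15], [0, 0, -0.28], [0, 0, -0.4], [0, 0, -0.5]], turn=[0, 0, 0, 0, 0, 0, 0, 0])

```text
t: 6.28
position: [0.507, -0.2862, 0.1904]
tool_rot: [-0.027, 1.0, -0.001, 0.001]
force: [1.1, -0.5, 0.6]
opening: 0.0602
grasp_force: 0.0
```

```bash
python3 - <<'E'
from h import *
i=optics.camera_info("wrist");w=optics.camera("wrist");np.savez("w3.npz",**i);cv2.imwrite("pics/w3.png",w)
for l in("nozzle_a","stand","scrap_bin"):
  print(l,[(np.round(d["box"]).astype(int).tolist(),round(d["p"],2)) for d in optics.recognise("wrist",l)])
print("sock",proj(i,(.517,-.078,.036)))
cv2.imwrite("pics/w3v.png",cv2.resize(w,(800,600),interpolation=cv2.INTER_CUBIC))
move((.56,-.05,.19))
E
```

```text
nozzle_a [([241, 163, 280, 201], 0.62)]
stand [([358, 143, 485, 279], 0.91), ([180, 108, 324, 244], 0.38)]
scrap_bin [([178, 111, 325, 245], 0.57), ([428, 186, 445, 211], 0.27)]
sock (np.float64(436.0014734238299), np.float64(199.03766980315044))
xyz [-0.2188, 0.7765, -0.0064] turn None yaw now 93.07 pos [ 0.507  -0.2861  0.1884] j [-0.71  0.34  1.52 -0.    1.27 -2.33] t 6.48 F [-0.8  0.8 -0.3] grip 0.0 0.05992945727809442
```

View pics/w3v.png

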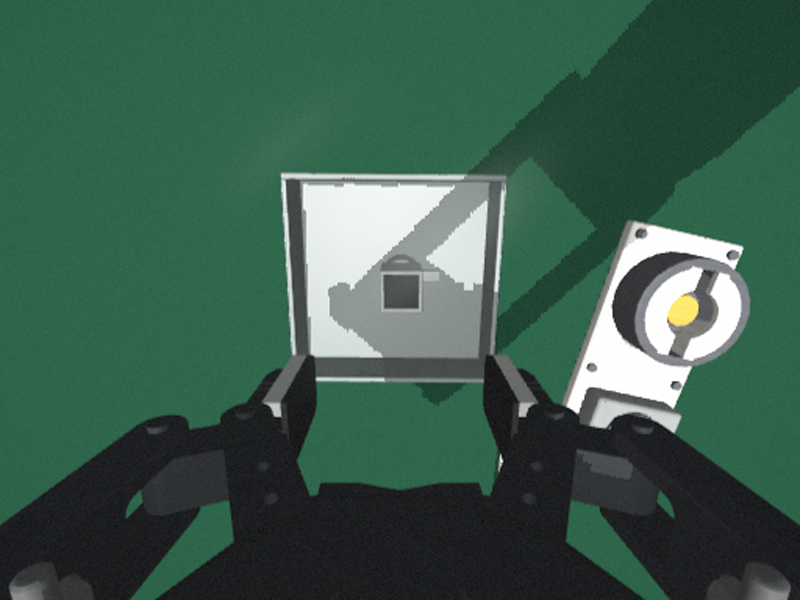

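The nozzle stands in the bin at (402,290) with one lug, released and clear of the walls. The socket is visible at (695,308). Next I'll look straight down on the socket while heading for R.

play_rows(claw=[60, 60, 60, 60, 60, 60, 60, 60], xyz=[[0, 0.1, 0], [-0.01, 0.22, 0], [-0.02, 0.34, 0], [-0.03, 0.46, 0], [-0.04, 0.58, 0], [-0.05, 0.66, 0], [-0.06, 0.7, 0], [-0.06, 0.7, 0]], turn=[0.05, 0.12, 0.19, 0.26, 0.33, 0.38, 0.38, 0.38])

```text
t: 7.15
position: [0.5125, -0.0724, 0.1856]
tool_rot: [0.266, 0.964, 0.0, -0.001]
force: [-0.1, -0.2, -0.3]
opening: 0.06
grasp_force: 0.0
```

```bash
python3 - <<'E'
from h import *
i=optics.camera_info("wrist");w=optics.camera("wrist");np.savez("w4.npz",**i);cv2.imwrite("pics/w4.png",w)
print("sock",proj(i,(.517,-.078,.036)),proj(i,(.517,-.078,.047)))
cv2.imwrite("pics/w4v.png",cv2.resize(w[90:290,140:400],(780,600),interpolation=cv2.INTER_CUBIC))
move((.471,.141,.16),np.radians(58))
E
```

```text
sock (np.float64(253.4615390843367), np.float64(188.45165107395687)) (np.float64(253.40016556041232), np.float64(190.87433965490544))
xyz [0.4874, 0.5442, 0.0866] turn 0.012511190333915453 yaw now 59.13 pos [ 0.5128 -0.0742  0.1858] j [-0.36  0.24  1.68 -0.    1.23 -1.39] t 7.2 F [-0.1 -0.5 -0.6] grip 0.0 0.05983265936306135
```

View pics/w4v.png

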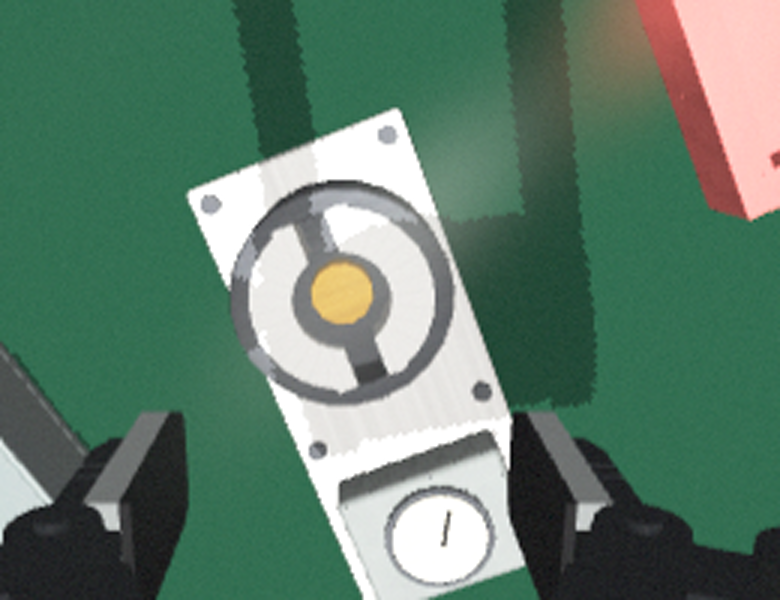

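The socket ring is centred at crop (342,294), with the brass plunger at (342,293) and the slots running toward the gauge. I'll fit the mouth shape in both wrist views.

```bash
cat > sock.py <<'E'
from h import *
from scipy.optimize import differential_evolution as DE, minimize
views=[]
for n in("w3","w4"):
    views.append((cv2.imread(f"pics/{n}.png").astype(float),dict(np.load(n+".npz"))))
g=np.arange(-37,37.1,1)/1000;X,Y=[a.ravel() for a in np.meshgrid(g,g)]
r=np.hypot(X,Y);ins=((r<.018)|((abs(Y)<.006)&(abs(X)<.032)));use=(r<.0335)&~((r<.012))
def cost(p,vs=views):
    x,y,z,th=p;c,s=np.cos(th),np.sin(th);P=np.c_[x+c*X-s*Y,y+s*X+c*Y,np.full_like(X,z)][use];e=0
    for im,i in vs:
        T=i["world_from_camera"];q=(P-T[:3,3])@T[:3,:3];u=i["cx"]-i["fx"]*q[:,0]/q[:,2];v=i["cy"]+i["fy"]*q[:,1]/q[:,2]
        m=cv2.remap(im.astype(np.float32),u.astype(np.float32)[None],v.astype(np.float32)[None],cv2.INTER_LINEAR)[0]
        b=np.clip((m.min(1)-90)/90,0,1);k=ins[use];e+=b[k].mean()-b[~k].mean()
    return e
if __name__=="__main__":
  for vs in(views,views[1:],views[:1]):
    bz=[(.025,.06)] if len(vs)>1 else [(.0469,.0471)]
    o=DE(cost,[(.495,.535),(-.1,-.055)]+bz+[(-.5,.1)],args=(vs,),seed=1,maxiter=60)
    print(np.round(o.x[:3],4),round(np.degrees(o.x[3]),2),round(o.fun/len(vs),3))
E
python3 sock.py
python3 - <<'E'
from h import *
i=dict(np.load("w4.npz"));w=cv2.imread("pics/w4.png")
i1=dict(np.load("w1.npz"));w1=cv2.imread("pics/w1.png")
print(hood(w1,i1,108,246),hood(w1,i1,208,252,thr=85) )
E
```

```text
[ 0.5165 -0.0775  0.0464] -9.57 -0.655
[ 0.5165 -0.0776  0.0469] -9.29 -0.611
[ 0.5171 -0.0779  0.047 ] -9.38 -0.7
((106.9068603515625, 245.64137268066406), array([470.3, 143.2]), array([22.3, 21.6]), 58.2) ((210.4094696044922, 257.2005615234375), array([529.3, 238.9]), array([ 9.8, 21.9]), 1.9)
```

play_rows(claw=[60, 60, 60, 60, 60, 60, 60, 60], xyz=[[0.08, 0.09, 0], [0.17, 0.18, 0], [0.25, 0.28, 0.02], [0.34, 0.37, 0.06], [0.43, 0.47, 0.12], [0.48, 0.54, 0.2], [0.49, 0.546, 0.28], [0.49, 0.546, 0.28]], turn=[0.01, 0.01, 0.01, 0.01, 0.01, 0.01, 0.01, 0.01])

```text
t: 7.87
position: [0.4685, 0.1412, 0.0984]
tool_rot: [0.274, 0.962, -0.002, -0.004]
force: [-1.0, -0.2, 0.2]
opening: 0.06
grasp_force: 0.0
```

```bash
python3 - <<'E'
from h import *
i=optics.camera_info("wrist");w=optics.camera("wrist");cv2.imwrite("pics/w5.png",w);np.savez("w5.npz",**i)
u=proj(i,(.4703,.1425,.076));print(u)
A=hood(w,i,*u,r=45);print(A)
i1=dict(np.load("w1.npz"));w1=cv2.imread("pics/w1.png");B=hood(w1,i1,108,246);print(tri(ray(i,*A[0]),ray(i1,*B[0])))
move((*A[1]/1000,.042),np.radians(A[3]))
cv2.imwrite("pics/w5v.png",cv2.resize(w[100:340,80:400],(800,600)))
E
```

```text
(np.float64(259.4377307883831), np.float64(225.9722793883846))
((260.25, 225.625), array([470.5, 142.9]), array([22.6, 22.1]), 58.3)
[0.47018226 0.1431505  0.07611919]
xyz [0.0027, 0.0086, 0.1951] turn -0.0023947575779673757 yaw now 58.08 pos [0.4702 0.1403 0.1005] j [ 0.06  0.29  1.85 -0.    1.01 -0.95] t 7.92 F [-0.1 -0.1 -0. ] grip 0.0 0.05983973395159007
```

View pics/w5v.png

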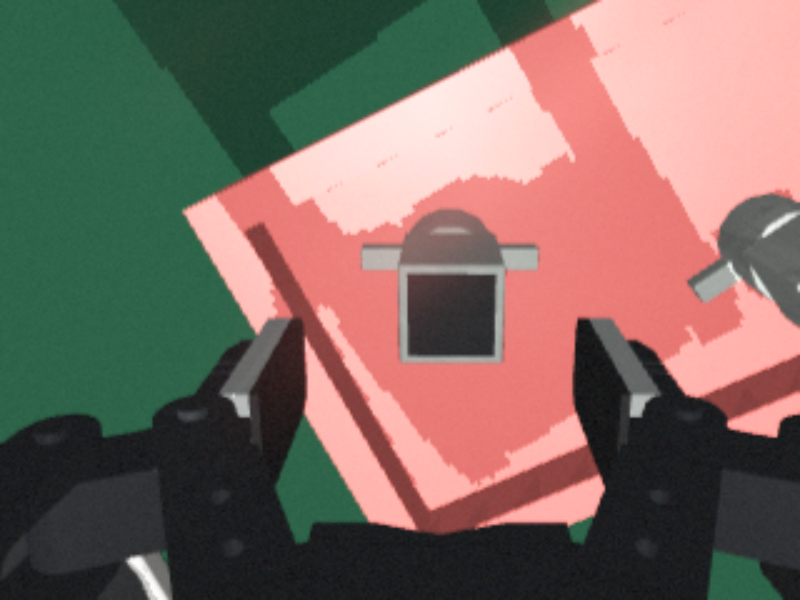

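R shows both lugs at (380,257) and (522,257), along the closing direction, so it is whole. Its top measures 76.1 mm. I'll grasp it.

play_rows(claw=[60, 60, 60, 60, 60, 60, 25, 25], xyz=[[0.003, 0.009, 0.05], [0.003, 0.009, 0.12], [0.003, 0.009, 0.17], [0.003, 0.009, 0.193], [0.003, 0.009, 0.193], [0.003, 0.009, 0.193], [0.003, 0.009, 0.193], [0.003, 0.009, 0.193]], turn=[0, 0, 0, 0, 0, 0, 0, 0], grip_force=80)

```text
t: 8.58
position: [0.4739, 0.1435, 0.0462]
tool_rot: [0.276, 0.961, 0.0, 0.001]
force: [0.7, -0.7, -0.2]
opening: 0.0368
grasp_force: 0.0
```

play_rows(claw=[25, 25, 25, 25, 25, 25, 25, 25], xyz=[[0, 0, 0], [0, 0, 0], [0, 0, 0], [0, 0, 0], [0, 0, -0.05], [0, 0, -0.12], [0, 0, -0.2], [0, 0, -0.25]], turn=[0, 0, 0, 0, 0, 0, 0, 0])

```text
t: 9.25
position: [0.4733, 0.144, 0.122]
tool_rot: [0.276, 0.961, 0.0, 0.001]
force: [0.5, 0.2, -1.2]
opening: 0.0268
grasp_force: 78.9
```

```bash
python3 -c "
from h import *
move((.5167,-.0776,.115),np.radians(-9.5))"
```

```text
xyz [-0.5143, -0.5497, 0.0236] turn 0.7499002168577363 yaw now 57.99 pos [0.4733 0.144  0.122 ] j [ 0.07  0.26  1.82  0.    1.06 -0.94] t 9.25 F [ 0.5  0.2 -1.2] grip 78.89109134674072 0.026768208947629442
```

play_rows(claw=[25, 25, 25, 25, 25, 25, 25, 25], xyz=[[-0.06, -0.07, 0], [-0.12, -0.13, 0], [-0.18, -0.2, 0], [-0.25, -0.26, 0], [-0.31, -0.33, 0], [-0.37, -0.4, 0], [-0.44, -0.47, 0], [-0.5, -0.53, 0]], turn=[0.07, 0.14, 0.21, 0.28, 0.35, 0.42, 0.49, 0.56])

```text
t: 9.92
position: [0.5156, -0.0721, 0.1201]
tool_rot: [0.661, 0.75, -0.0, 0.0]
force: [0.7, -0.7, -0.6]
opening: 0.0266
grasp_force: 79.0
```

```bash
python3 -c "
from h import *
move((.5167,-.0776,.125),np.radians(-9.5))"
```

```text
xyz [-0.0187, 0.0012, -0.0162] turn 0.18623739134646028 yaw now 7.26 pos [ 0.5156 -0.0721  0.1201] j [-0.35  0.31  1.76 -0.    1.07 -0.48] t 9.92 F [ 0.7 -0.7 -0.6] grip 79.030601978302 0.026563559236530206
```

play_rows(claw=[25, 25, 25, 25, 25, 25, 25, 25], xyz=[[-0.01, 0, -0.01], [-0.018, 0, -0.015], [-0.018, 0, -0.015], [-0.018, 0, -0.015], [-0.018, 0, -0.015], [-0.018, 0, -0.015], [-0.018, 0, -0.015], [-0.018, 0, -0.015]], turn=[0.07, 0.14, 0.186, 0.186, 0.186, 0.186, 0.186, 0.186])

```text
t: 10.58
position: [0.5163, -0.0756, 0.1245]
tool_rot: [0.761, 0.649, -0.0, -0.0]
force: [-0.1, 0.2, -1.9]
opening: 0.0269
grasp_force: 79.0
```

```bash
python3 - <<'E'
from h import *
P=[read_state()["position"]]
i=optics.camera_info("wrist");w=optics.camera("wrist");cv2.imwrite("pics/w6.png",w);np.savez("w6.npz",**i)
a=optics.camera("side");cv2.imwrite("pics/s6.png",a);P.append(read_state()["position"])
t=optics.camera("top");cv2.imwrite("pics/t6.png",t);P.append(read_state()["position"])
P=np.array(P);print(P.round(4))
p=P.mean(0);u=proj(i,(p[0],p[1],p[2]+.034));print(u)
for z in(.030,.034,.038):
  A=hood(w,i,*u,z=p[2]+z,r=45);print(z,A,A[1]/1000-p[:2])
move((.5167,-.0776,.09),np.radians(-9.5))
cv2.imwrite("pics/w6v.png",cv2.resize(w[100:340,80:400],(800,600)))
E
```

```text
[[ 0.5163 -0.0756  0.1245]
 [ 0.5163 -0.0757  0.1245]
 [ 0.5163 -0.0757  0.1245]]
(np.float64(256.27016605633054), np.float64(269.99201377953773))
0.03 ((255.625, 260.875), array([516.3, -73.5]), array([22.7, 22.7]), 81.1) [1.89525531e-05 2.15775214e-03]
0.034 ((255.625, 260.875), array([516.7, -71.3]), array([21.9, 21.9]), 81.1) [0.00041895 0.00435775]
0.038 ((255.625, 260.875), array([517. , -69.1]), array([21. , 21.1]), 81.1) [0.00071895 0.00655775]
xyz [-0.006, 0.0024, 0.115] turn 0.004153582382654825 yaw now -9.13 pos [ 0.5163 -0.0757  0.1245] j [-0.36  0.31  1.75 -0.    1.08 -0.2 ] t 10.73 F [-0.6 -0.1 -1.5] grip 79.03147459030151 0.027177159002334084
```

View pics/w6v.png

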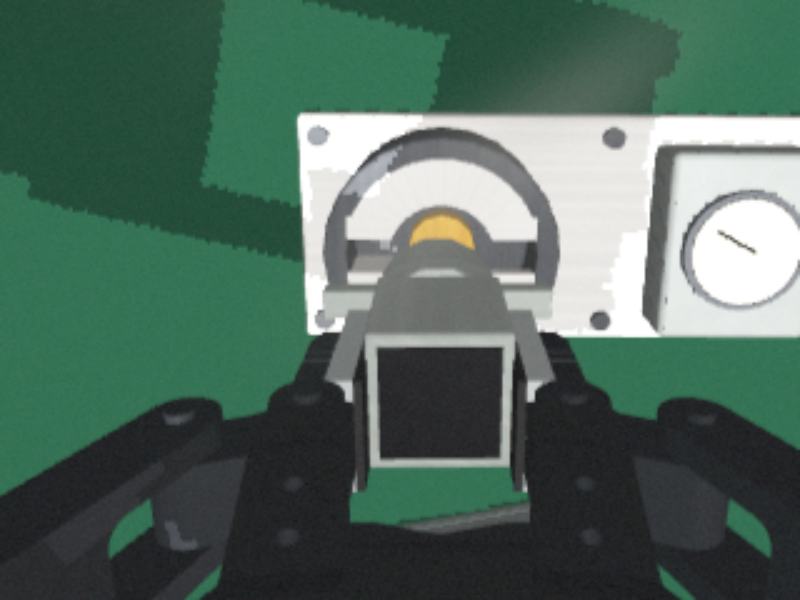

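The nozzle is held squarely above the socket. The hood mouth is at crop (440,402), the lug bar at (325–552,302), and the slots are at (370,252) and (518,257) below it. I'll fit the nozzle and socket positions from this same image.

```bash
cat > rel.py <<'E'
from h import *
import sock
from scipy.optimize import least_squares, differential_evolution as DE
i=dict(np.load("w6.npz"));im=cv2.imread("pics/w6.png").astype(float)
f=lambda a:np.array(a)/2.5+np.array([80,100])-.3
obs=f([(366,334),(514,334),(513,467),(370,467)])
# local nozzle coordinates: nozzle x along tool y, (a along tool y, b along tool x, z)
hc=[(-14,14,62),(14,14,62),(14,-14,62),(-14,-14,62)]
lug=f([(324,291),(552,291)]);lc=[(-30,4,4),(30,4,4)]
def res(p,full=False):
    x,y,z,th=p;c,s=np.cos(th),np.sin(th);r=[]
    for o,(a,b,h) in zip(np.r_[obs,lug],hc+lc):
        q=proj(i,(x+(a*c-b*s)/1000,y+(a*s+b*c)/1000,z+h/1000));r+=[q[0]-o[0],q[1]-o[1]]
    return np.array(r)
o=least_squares(res,[.5163,-.073,.094,np.radians(-9)])
print("nozzle",o.x[:3].round(4),np.degrees(o.x[3]).round(2),"res",o.fun.round(1))
c,s=np.cos(np.radians(-9.5)),np.sin(np.radians(-9.5))
sock.use=sock.use&(sock.Y>.0)          # part seen above the nozzle
v=[(im,i)]
q=DE(sock.cost,[(.5,.53),(-.09,-.065),(.0469,.0471),(-.3,0)],args=(v,),seed=1,maxiter=60)
print("socket",q.x.round(4),np.degrees(q.x[3]).round(2),q.fun)
E
python3 rel.py
```

```text
nozzle [ 0.516  -0.0759  0.0884] -8.86 res [-0.4  1.3  0.2  1.1 -0.8  0.3 -0.1  0.6  2.6 -2.2 -1.2 -2.6]
socket [ 0.5161 -0.0779  0.0469 -0.1844] -10.56 -0.74003273
```

```bash
cat >> rel.py <<'E'
for z in(.090,.092,.094,.096):
    for k,sl in(("hood",slice(0,8)),("lug",slice(8,12))):
        o=least_squares(lambda p:res([p[0],p[1],z,p[2]])[sl],[.5163,-.073,np.radians(-9)])
        print(z,k,o.x[:2].round(4),np.degrees(o.x[2]).round(2),o.fun.round(1))
E
sed -i 's/^q=DE.*/import sys/;s/^print("socket.*//' rel.py
python3 rel.py; python3 - <<'E'
import cv2
w=cv2.imread("pics/w6.png");cv2.imwrite("pics/w6z.png",cv2.resize(w[205:295,200:310],(733,600),interpolation=cv2.INTER_NEAREST))
E
```

```text
nozzle [ 0.516  -0.0759  0.0884] -8.86 res [-0.4  1.3  0.2  1.1 -0.8  0.3 -0.1  0.6  2.6 -2.2 -1.2 -2.6]
0.09 hood [ 0.5163 -0.0746] -8.76 [-0.6  0.2  0.9 -0.2 -0.  -0.1 -0.2  0.2]
0.09 lug [ 0.5154 -0.0769] -9.1 [ 1.6 -0.1 -1.6 -0.1]
0.092 hood [ 0.5165 -0.0735] -8.76 [-1.2 -0.3  1.5 -0.6  0.4  0.4 -0.7  0.7]
0.092 lug [ 0.5155 -0.0762] -9.1 [ 1.1 -0.  -1.1 -0. ]
0.094 hood [ 0.5167 -0.0725] -8.76 [-1.8 -0.7  2.  -1.1  1.   0.9 -1.2  1.3]
0.094 lug [ 0.5156 -0.0755] -9.1 [ 0.6 -0.  -0.6 -0. ]
0.096 hood [ 0.5168 -0.0714] -8.76 [-2.4 -1.2  2.6 -1.5  1.5  1.5 -1.8  1.8]
0.096 lug [ 0.5157 -0.0748] -9.1 [ 0. -0. -0. -0.]
```

View pics/w6z.png

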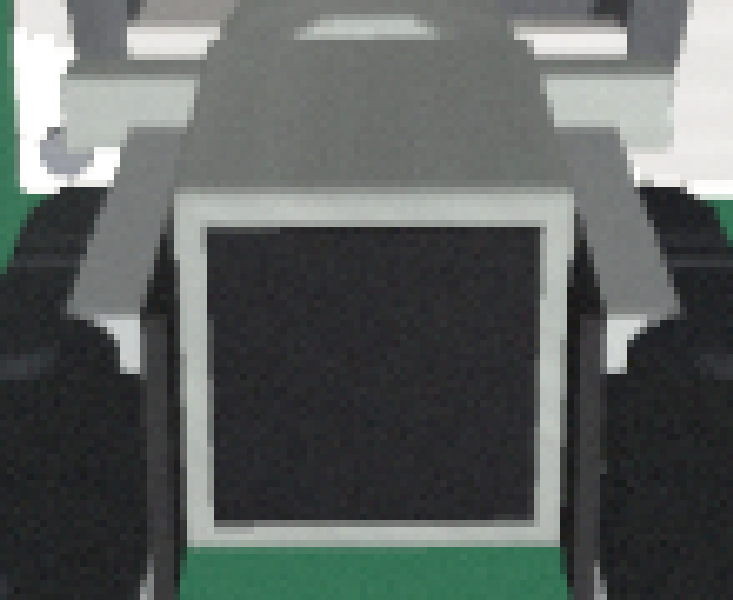

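The zoomed crop (scale 6.67) gives hood rim corners at (175,189), (577,189), (563,547) and (187,547). The lug top faces span 62–673 at row 75 and 65–669 at row 147. I'll refit with these.

```bash
python3 - <<'E'
from h import *
from scipy.optimize import least_squares
i=dict(np.load("w6.npz"))
O=[((175,189),(-14,14,62)),((577,189),(14,14,62)),((563,547),(14,-14,62)),((187,547),(-14,-14,62)),((61,76),(-30,4,11)),((674,74),(30,4,11)),((65,148),(-30,-4,11)),((669,146),(30,-4,11)),((70,60),(-30,4,4)),((670,59),(30,4,4))]
ob=np.array([o for o,_ in O])/6.667-.5+np.array([200,205])
def res(p):
    x,y,z,th=p;c,s=np.cos(th),np.sin(th)
    return np.array([np.subtract(proj(i,(x+(a*c-b*s)/1000,y+(a*s+b*c)/1000,z+h/1000)),o) for o,(_,(a,b,h)) in zip(ob,O)]).ravel()
o=least_squares(res,[.5163,-.073,.094,-.16],loss="soft_l1");print(o.x.round(4),np.degrees(o.x[3]),res(o.x).reshape(-1,2).round(1).tolist())
E=lambda p:res(np.r_[p[:4]])
# also allow tilt about tool y and x
def res2(p):
    Rm=R.from_rotvec([p[4],p[5],0]).as_matrix()@R.from_euler("z",p[3]).as_matrix()
    return np.array([np.subtract(proj(i,p[:3]+Rm@np.array(l)/1000),o) for o,(_,l) in zip(ob,O)]).ravel()
o=least_squares(res2,np.r_[o.x,0,0]);print(o.x.round(4),"underside",o.x[:3].round(4),res2(o.x).reshape(-1,2).round(1).tolist())
E
```

```text
[ 0.516  -0.0742  0.0903 -0.1583] -9.070350339119019 [[-1.0, 0.1], [-0.4, 0.1], [0.1, -0.2], [-1.1, -0.1], [0.6, 0.0], [0.6, 0.3], [0.6, 0.7], [0.8, 0.9], [1.0, -1.1], [-0.5, -1.0]]
[ 0.5156 -0.0742  0.0902 -0.1612  0.0013  0.011 ] underside [ 0.5156 -0.0742  0.0902] [[-0.3, 0.2], [0.3, 0.0], [0.5, -0.3], [-0.6, -0.1], [0.2, 0.1], [0.1, 0.3], [0.1, 0.8], [0.3, 0.9], [0.5, -1.0], [-1.1, -1.0]]
```

play_rows(claw=[25, 25, 25, 25, 25, 25, 25, 25], xyz=[[-0.0127, 0.003, 0], [-0.0127, 0.003, 0.03], [-0.0127, 0.003, 0.07], [-0.0127, 0.003, 0.1], [-0.0127, 0.003, 0.125], [-0.0127, 0.003, 0.125], [-0.0127, 0.003, 0.125], [-0.0127, 0.003, 0.125]], turn=[0.007, 0.007, 0.007, 0.007, 0.007, 0.007, 0.007, 0.007])

```text
t: 11.4
position: [0.5168, -0.0799, 0.0871]
tool_rot: [0.765, 0.644, 0.0, 0.0]
force: [0.0, 0.1, -1.8]
opening: 0.0265
grasp_force: 79.0
```

```bash
python3 - <<'E'
from h import *
i=optics.camera_info("wrist");w=optics.camera("wrist");cv2.imwrite("pics/w7.png",w)
move((.5167,-.0776,.0564),np.radians(-9.7))
cv2.imwrite("pics/w7v.png",cv2.resize(w[170:290,170:340],(800,565),interpolation=cv2.INTER_CUBIC))
E
```

```text
xyz [0.0076, -0.0024, 0.1033] turn -0.001146421104007927 yaw now -9.8 pos [ 0.517  -0.0799  0.0874] j [-0.37  0.35  1.79  0.    1.   -0.2 ] t 11.45 F [-0.4 -0.4 -1. ] grip 79.02893900871277 0.027090648601618018
```

View pics/w7v.png

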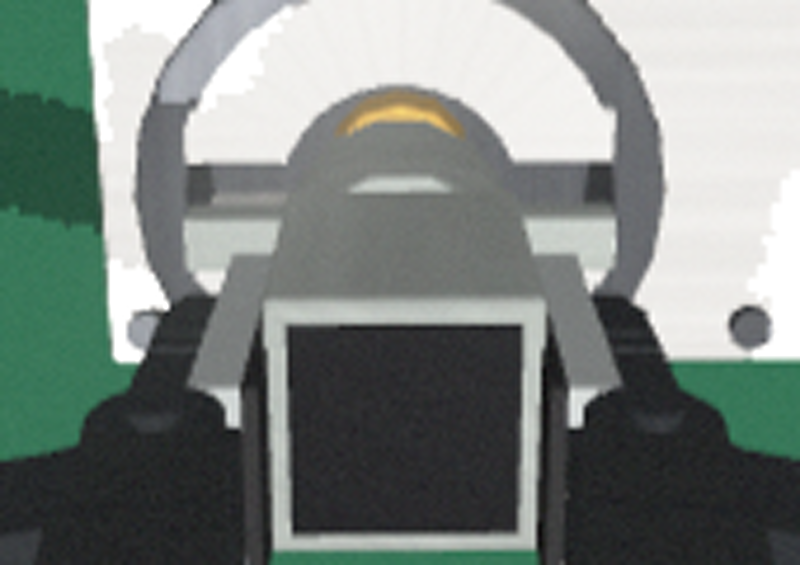

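```bash
python3 - <<'E'
from h import *
i=optics.camera_info("wrist")  # arm has held still
s=read_state()["position"];M=R.from_quat(read_state()["tool_rot"]).as_matrix()
px=lambda c:(170+c[0]/4.706-.4,170+c[1]/4.708-.4)
tool=lambda c,z:np.round((M.T@(plane(i,*px(c),z)-s))[:2]*1000,1)
print("mouth far edge (b=+18)",tool((400,86),.047),"sides",tool((287,165),.047),tool((512,165),.047),"slot far edge (b=+6)",tool((235,162),.047),tool((565,162),.047))
for d in(.0304,.034):
  u=s[2]-d;print("under",u,"lug front top (b=+4)",tool((235,217),u+.011),tool((565,215),u+.011),"lug front bottom",tool((235,205),u+.004),"lug ends",tool((184,222),u+.011),tool((614,222),u+.011),"hood front(b=14)",tool((405,299),u+.062),"back",tool((405,548),u+.062))
E
```

```text
mouth far edge (b=+18) [19.9 -0.9] sides [  7.6 -18. ] [ 7.6 16.1] slot far edge (b=+6) [  8.1 -25.9] [ 8.1 24.1]
under 0.05699834888931772 lug front top (b=+4) [  6.8 -23.2] [ 7.1 21.5] lug front bottom [  6.1 -24.1] lug ends [  6.1 -30.1] [ 6.1 28.2] hood front(b=14) [16.9 -0.2] back [-9.9 -0.2]
under 0.053398348889317715 lug front top (b=+4) [  5.5 -23.7] [ 5.8 22. ] lug front bottom [  4.9 -24.6] lug ends [  4.8 -30.8] [ 4.8 28.9] hood front(b=14) [15.3 -0.2] back [-12.4  -0.2]
```

The nozzle is now about 8 mm above the mouth. The lugs (184–614) line up with the slots (187–614), and measured alignment is within about 1 mm. I'll insert.

play_rows(claw=[25, 25, 25, 25, 25, 25, 25, 25], xyz=[[0, 0, 0.01], [0, 0, 0.02], [0, 0, 0.03], [0, 0, 0.04], [0, 0, 0.05], [0, 0, 0.06], [0, 0, 0.06], [0, 0, 0.06]], turn=[0, 0, 0, 0, 0, 0, 0, 0])

```text
t: 12.12
position: [0.5165, -0.0798, 0.0688]
tool_rot: [0.765, 0.644, -0.0, -0.0]
force: [0.2, 0.7, -2.3]
opening: 0.0273
grasp_force: 78.9
```

play_rows(claw=[25, 25, 25, 25, 25, 25, 25, 25], xyz=[[0, 0, 0.005], [0, 0, 0.01], [0, 0, 0.015], [0, 0, 0.02], [0, 0, 0.025], [0, 0, 0.025], [0, 0, 0.025], [0, 0, 0.025]], turn=[0, 0, 0, 0, 0, 0, 0, 0])

```text
t: 12.78
position: [0.5167, -0.0798, 0.0618]
tool_rot: [0.765, 0.644, 0.0, 0.0]
force: [-1.3, 0.1, 5.2]
opening: 0.027
grasp_force: 80.0
```

play_rows(claw=[25, 25, 25, 25, 25, 25, 25, 25], xyz=[[0, 0, 0.003], [0, 0, 0.006], [0, 0, 0.009], [0, 0, 0.011], [0, 0, 0.013], [0, 0, 0.013], [0, 0, 0.013], [0, 0, 0.013]], turn=[0, 0, 0, 0, 0, 0, 0, 0])

```text
t: 13.45
position: [0.5167, -0.0799, 0.0582]
tool_rot: [0.765, 0.644, 0.0, 0.0]
force: [-2.0, 0.9, 7.1]
opening: 0.0267
grasp_force: 80.4
```

play_rows(claw=[25, 25, 25, 25, 25, 25, 25, 25], xyz=[[0, 0, 0.002], [0, 0, 0.004], [0, 0, 0.004], [0, 0, 0.004], [0, 0, 0.004], [0, 0, 0.004], [0, 0, 0.004], [0, 0, 0.004]], turn=[0, 0, 0, 0, 0, 0, 0, 0])

```text
t: 14.12
position: [0.5168, -0.0799, 0.0582]
tool_rot: [0.765, 0.644, 0.0, 0.001]
force: [-6.0, 1.4, 18.2]
opening: 0.0266
grasp_force: 81.8
```

The wrist force is 18 N, so the nozzle is seated. Now I'll twist clockwise, shifting the TCP to compensate for its roughly 2 mm offset from the nozzle axis.

play_rows(claw=[25, 25, 25, 25, 25, 25, 25, 25], xyz=[[0, -0.0028, 0], [0.0002, -0.0036, 0], [0.0004, -0.0044, 0], [0.0007, -0.005, 0], [0.0011, -0.0058, 0], [0.0015, -0.0065, 0], [0.002, -0.007, 0], [0.002, -0.007, 0]], turn=[0.07, 0.14, 0.21, 0.28, 0.35, 0.42, 0.49, 0.49])

```text
t: 14.78
position: [0.5171, -0.0794, 0.0582]
tool_rot: [0.952, 0.307, 0.002, 0.002]
force: [-0.3, 0.6, 10.8]
opening: 0.0266
grasp_force: 80.7
```

```bash
python3 - <<'E'
from h import *
i=optics.camera_info("wrist");w=optics.camera("wrist");cv2.imwrite("pics/w8.png",w)
u=proj(i,(.5167,-.0776,.088));A=hood(w,i,*u,z=.088,r=45);print(A)
s=read_state();print(np.round(s["ft_torque"],2));move((.5167,-.0776,.0582),np.radians(-99.7))
E
```

```text
((255.58314514160156, 260.6766662597656), array([518.5, -78.3]), array([22.7, 22.8]), 35.8)
[ 0.18 -0.15 -0.03]
xyz [0.0026, -0.0055, -0.0001] turn 0.5078572952066736 yaw now -53.99 pos [ 0.517  -0.0794  0.0582] j [-0.37  0.39  1.82  0.    0.92  0.58] t 14.83 F [ 0.6  2.  10.6] grip 80.68028211593628 0.02716726774648806
```

play_rows(claw=[25, 25, 25, 25, 25, 25, 25, 25], xyz=[[0, -0.001, 0], [0.0002, -0.0016, 0], [0.0004, -0.0024, 0.001], [0.0007, -0.003, 0.001], [0.0011, -0.0038, 0.002], [0.0015, -0.0045, 0.002], [0.002, -0.005, 0.002], [0.0023, -0.0053, 0.002]], turn=[0.07, 0.14, 0.21, 0.28, 0.35, 0.42, 0.49, 0.53])

```text
t: 15.5
position: [0.515, -0.0772, 0.0581]
tool_rot: [0.995, -0.103, 0.001, 0.0]
force: [-8.3, 4.4, 24.9]
opening: 0.0272
grasp_force: 82.7
```

play_rows(claw=[25, 25, 25, 25, 25, 25, 25, 25], xyz=[[0, 0, 0.001], [0, 0, 0.001], [0, 0, 0.001], [0, 0, 0.001], [0, 0, 0.001], [0, 0, 0.001], [0, 0, 0.001], [0, 0, 0.001]], turn=[0, 0, 0, 0, 0, 0, 0, 0])

```text
t: 16.17
position: [0.515, -0.0772, 0.0581]
tool_rot: [0.995, -0.101, 0.001, 0.0]
force: [-7.5, 2.5, 24.3]
opening: 0.0271
grasp_force: 82.5
```

```bash
python3 - <<'E'
from h import *
i=optics.camera_info("wrist");w=optics.camera("wrist");cv2.imwrite("pics/w9.png",w)
u=proj(i,(.5167,-.0776,.088));A=hood(w,i,*u,z=.088,r=45);print(A)
s=read_state();print(np.round(s["ft_torque"],2));move((.5167,-.0776,.0582),np.radians(-99.7))
cv2.imwrite("pics/w9v.png",cv2.resize(w[130:310,130:370],(800,600),interpolation=cv2.INTER_CUBIC))
E
```

```text
((255.5, 260.875), array([516.8, -78. ]), array([23. , 22.9]), 78.5)
[0.35 1.2  0.17]
xyz [0.006, 0.0002, -0.0003] turn -0.020530140644934903 yaw now -101.55 pos [ 0.515  -0.0772  0.0581] j [-0.36  0.39  1.82 -0.    0.93  1.41] t 16.22 F [-6.5  3.6 24.2] grip 82.54322648048401 0.026995786988994342
```

View pics/w9v.png

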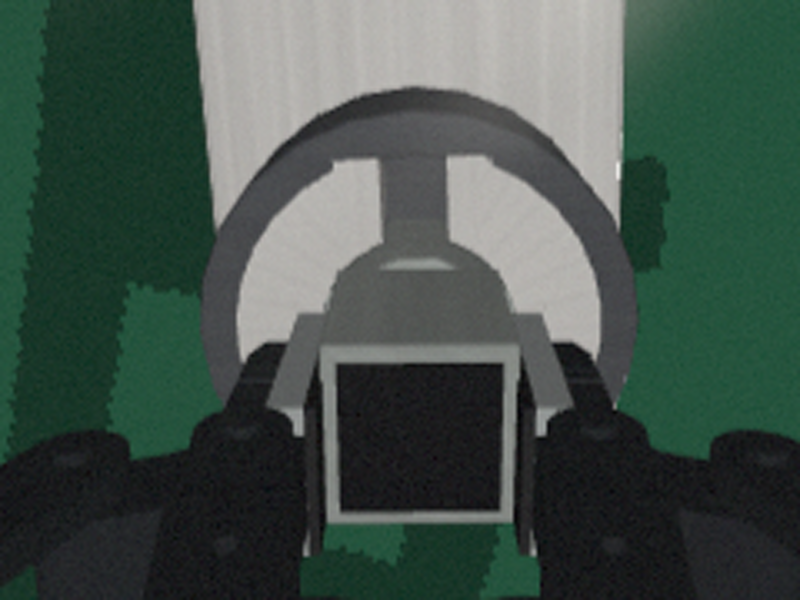

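The crop shows the nozzle turned: the slot at (415,195) is empty, with the lugs under the flange. The turn measures about 92° and the nozzle is within about 1 mm of the socket axis. Down force is 24 N, well above the 9 N spring, and the grip is 82 N. I'll hand it in.

```bash
python3 -c "
from plant import order
print(order.job_done())"
```

```text
the job is handed in; nothing more can be done
None
```

The broken nozzle is released in the scrap bin, one whole nozzle is gripped, pushed home and turned about 92° clockwise in the socket, the other is left in the tray, and the job is handed in at about 16 s; no verdict came back.

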